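# Slide the syrup bottle into the empty rack bay

## Task

Push the tall bottle that stands alone on the desk across into the empty bay of the collection rack, and on until it rests against the rack's back rail, standing upright. Only slide it over the desk with the fingers, gently and low on its body: do not grip it, lift it or let it tip. Leave the two bottles already in the rack, the jar and the carton where they are.

Things in the scene. Friction and masses are not known exactly. Their poses are not given: they have to be found in the camera images.
- bottle: the tall bottle to push, alone on the desk to the right of the rack: amber glass, paper label, white cap, round, 46 mm diameter, 190 mm high, straight sides to 145 mm, about 0.3 kg. Origin: centre of its underside; z up. It tips if pushed higher than some 30 mm above the desk: lean the gripper back so that only the fingertips meet it, low down, and its body stays clear of the upper part.
- rack: grey steel rack fixed to the desk, no floor: back rail 55 mm high, 246 mm long, on the robot's left; four dividers 16 mm high, 6 mm thick, 62 mm long from the rail to the right, 80 mm apart: three bays open to the right, centres at x = -80, 0, 80 mm. Origin: desk level, middle of the rail's bay-side face. y points into the rail (roughly world +y), x along it. Bottles at the rail: y = -23 mm.
- card: a thin blank cardboard shelf card (30 x 44 mm, 0.6 mm, no obstacle) stuck to the desk in the empty bay. Origin: its centre, in the middle of the bay's width and 25 mm in front of the rail; axes parallel to the rack's.
- stocked_a: a bottle just like the one to be pushed, standing in one of the other two bays (which one varies); leave it. Origin: centre of its underside.
- stocked_b: the other bottle just like it standing in the remaining bay; leave it. Origin: centre of its underside.
- jar: a squat white plastic jar 60 mm in diameter and 85 mm high, standing behind the rack's rail, nearer the robot; leave it. Origin: centre of its underside.
- carton: an upright carton 55 x 85 x 120 mm high, standing behind the rack's rail, farther from the robot; leave it. Origin: centre of its underside.

How it is judged:
By the outcome, as a careful person would: the job done as asked, in the order asked, and still so for the second after the job is handed in, with the robot touching nothing.
It also fails if it takes over 64 s, if anything falls off the work surface, if the arm or the gripper's body presses on something with over 40 N, if the wrist force passes 120 N, or if a joint passes its speed limit or range.

## Robot

A 6-joint arm with a two-finger parallel gripper is mounted at the origin on the work surface. World frame = base frame: x ahead of the robot, y to its left, z up, the work surface at z = 0. Lengths are in m, angles in rad, forces in N, time in s.
With the tool pointing down it reaches from about 0.375 to 0.9 m from the base axis. Payload 3.1 kg.
Tool frame: the origin (TCP) lies midway between the tips of the shut fingers; the grasp point (between the pads) lies 19 mm behind it; z points along the fingers, y is the line along which they close (so a half turn about z gives the same grasp; the last joint's range is limited). The gripper opens to 85 mm and grips with 20 to 120 N. Pads are 22 mm wide; open, the fingers measure 114 mm over their backs; the gripper's body (76 mm by 85 mm) begins 54 mm behind the grasp point. The pads swing forward as they close: fully open they stand 13 mm farther back than shut.
Start: joints at [-1.298, 0.527, 1.433, -0, 1.181, -0.178], TCP at [0.272, -0.563, 0.202] pointing down, gripper open.
Joint ranges: [-3.08, 3.08], [-0.75, 2.2], [0.22, 2.44], [-1.43, 4.57], [0, 2.65], [-2.85, 2.85]. Speed limits (rad/s): [2.79, 2.79, 3.14, 3.14, 3.14, 3.14].

## Interface

Orientations are given as a unit quaternion [x, y, z, w].
In Python, from station import manip gives the robot as it stands.
- The arm moves only by the tool step_arm, never from a script. Its argument "targets" is text: rows parted by semicolons, each of 4 numbers parted by spaces: the shift along the tool's x, y, z in mm, then the turn about the tool's z in degrees. A call has 1 to 12 rows; each row is the pose to reach, as a shift and turn from the pose commanded when the call began, along the tool's axes at that moment; what a row does not reach only later rows make up. A row lasts 1/10 s, in which the tool goes at most 50 mm and 8.59 degrees, less where a joint would pass 70% of its speed; a pose out of reach is approached as far as the arm can. A call with a gripper value outside its range is refused whole. "gripper" is the closure, from 0 (fully open) to 1 (shut), set as the call begins (left out, the last holds). The fingers move at their own pace and stop on an object; "squeeze" is the grip in N (left out, the last holds). Time passes only in rows, so rows that repeat a pose let the fingers close. It gives the time, the measured TCP pose, the force, the opening and the grip force at its end, in the units of the state.
- manip.sense(): the state, without advancing time (a new reading comes with each control period).
- manip.snapshot(name): name is "side" or "top" or "wrist"; returns the picture (384x512x3 uint8, red, green, blue); there is no depth.
- manip.get_calibration(name): a dict with "fov_y" (degrees; the focal length in pixels is half the picture's height over the tangent of half this angle, whatever the lens; pixels are square), "cx", "cy" (the principal point, pixels), "extrinsics" (4x4, takes a point from camera to world coordinates); the wrist camera has in their place "tool_from_camera" (4x4, takes a point from camera to tool coordinates, whose origin is the TCP and whose axes are the flange's). Camera axes: x right, y down, z forward; pixel columns grow to the right and rows downward; lengths in m; the calibration is good to about 2 mm. The wrist camera is an equidistant fisheye: a pixel r from the principal point sees the ray r / f radians off the axis. A picture is of the moment at which its call begins: read the wrist's pose just before it. get_calibration takes no time and is no camera call.
- manip.sign_off(): hands the job in; it is judged then, once.
Trained networks look in the newest picture that a camera, given by its name, has taken for a name from the list of things; names that differ only in an ending like _2 or _b are one class to them, and where a whole thing is asked for, a point or a joint stands for the part that bears it (a point fixed in the world has none). Each returns a list of dicts, best first, with "p" (0 to 1); they miss things now and then, are a little off and sometimes report something else, mostly with a low value. They report only what shows in the picture. A call takes as long as a camera call.
- manip.recognise(camera, query): "position" ([column, row] in pixels, amid what is visible of it).
- manip.masks_of(camera, query): "pixels" (384x512 bool, what is visible of it) and "position" ([column, row] in pixels, amid what is visible of it).
- manip.mark_of(camera, query): "position" ([column, row] in pixels: a listed point, or the origin of a listed thing).
The state is a dict: "t": time; "q": joint angles; "qd": joint speeds; "tau": joint torques, N m; "tcp_pos": TCP position; "tool_rot": TCP orientation; "force": force on the tool from outside, world axes, zero at the start; "ft_torque": the same for the moment, N m; "finger_gap": opening from 0.0 (shut) to 1.0 (fully open); "gripper_force": force on a finger pad.
Only numpy, scipy, OpenCV 4.12 (cv2) and the standard library are available. Lean on these libraries where they do the work, as an engineer would, in place of code of your own. Each camera call takes 0.05 s, during which the arm holds its last target. There are 200 camera calls.

## Working session

There is one attempt and no reset: what is moved stays moved. The work goes in short steps, Python scripts to look and compute and a tool call to move; the robot and the scene stay as the last step left them, time stands still between calls to the robot, and variables do not carry over. Pictures are saved under pics/ and viewed, at most 10 in all, crops included, and the job is handed in when it is done.

Besides the shell and the picture viewer there is one more tool, called by a JSON object that holds its "method" and its "body", one argument or row to a line. step_arm: Moves the arm, as the interface text tells. Its arguments: {"type":"object","properties":{"targets":{"type":"string"},"gripper":{"type":"number"},"squeeze":{"type":"number"}},"required":["targets"]}

```bash
mkdir -p pics; cat > h.py <<'E'
import numpy as np, cv2
from station import manip
from scipy.spatial.transform import Rotation as R
def ray(cam,px):
    c=manip.get_calibration(cam); f=192/np.tan(np.radians(c["fov_y"]/2))
    E=np.array(c["extrinsics"]); d=np.array([(px[0]-c["cx"])/f,(px[1]-c["cy"])/f,1.])
    return E[:3,3],E[:3,:3]@d
def onz(cam,px,z=0.):
    o,d=ray(cam,px); return o+d*(z-o[2])/d[2]
def save(cam,n):
    im=manip.snapshot(cam); cv2.imwrite(f"pics/{n}.png",im[:,:,::-1]); return im
E
python3 - <<'E'
from h import *
s=manip.sense(); print(s["t"],s["tcp_pos"],s["tool_rot"],s["q"])
print(R.from_quat(s["tool_rot"]).as_matrix().round(3))
a=[save(c,c+"0") for c in("top","side")]
cv2.imwrite("pics/both.png",cv2.resize(np.hstack(a),(800,300))[:,:,::-1])
for c in("top","side"):
    print(c,np.array(manip.get_calibration(c)["extrinsics"])[:3].round(3).tolist())
    for q in("bottle","rack","card","jar","carton"):
        for d in manip.mark_of(c,q)[:4]: print(q,round(d["p"],2),np.round(d["position"],1),onz(c,d["position"])[:2].round(4))
E
```

```text
0.0 [ 0.27212893 -0.56179111  0.20052833] [ 9.74698168e-01  2.23522509e-01 -5.58194553e-05 -1.08001811e-03] [-1.29847452e+00  5.28481000e-01  1.43389046e+00 -1.10891726e-05
  1.18138409e+00 -1.78528098e-01]
[[ 0.9    0.436 -0.001]
 [ 0.436 -0.9    0.002]
 [ 0.    -0.002 -1.   ]]
top [[0.013, -0.981, 0.191, 0.374], [-1.0, -0.015, -0.008, 0.091], [0.011, -0.191, -0.981, 0.928]]
bottle 0.77 [386.9 230.2] [ 0.4928 -0.1956]
rack 0.85 [225.2 207.6] [0.5368 0.1533]
card 0.78 [235.1 202.8] [0.5477 0.1322]
jar 0.78 [146.3 248.2] [0.4469 0.3182]
carton 0.63 [159.9 148.9] [0.6668 0.3017]
side [[-0.988, -0.115, 0.106, 0.468], [-0.155, 0.614, -0.774, 0.715], [0.024, -0.781, -0.624, 0.556]]
bottle 0.69 [296.5 144.2] [ 0.4976 -0.2015]
rack 0.66 [258.8 223.7] [0.551  0.1407]
jar 0.82 [302.4 298.9] [0.4446 0.3154]
carton 0.87 [181.7 273.1] [0.6712 0.2975]
```

View pics/both.png

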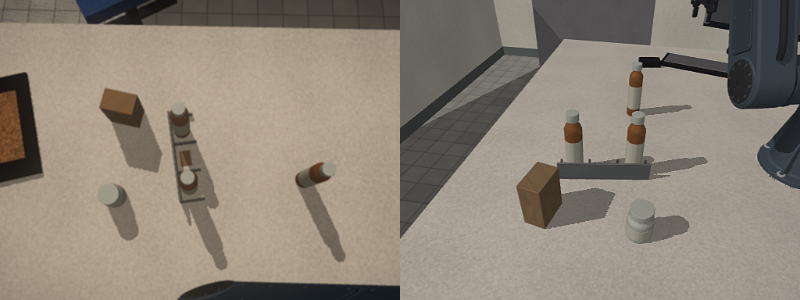

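```bash
python3 - <<'E'
from h import *
a=cv2.imread("pics/top0.png")[115:275,195:295]; b=cv2.imread("pics/side0.png")[120:250,180:340]
a=cv2.resize(a,None,fx=3.7,fy=3.7,interpolation=2); b=cv2.resize(b,(420,341))
c=np.zeros((592,790,3),np.uint8); c[:,:370]=a; c[:341,370:790]=b
cv2.imwrite("pics/crop1.png",c)
E
```

```text
(no output)
```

View pics/crop1.png

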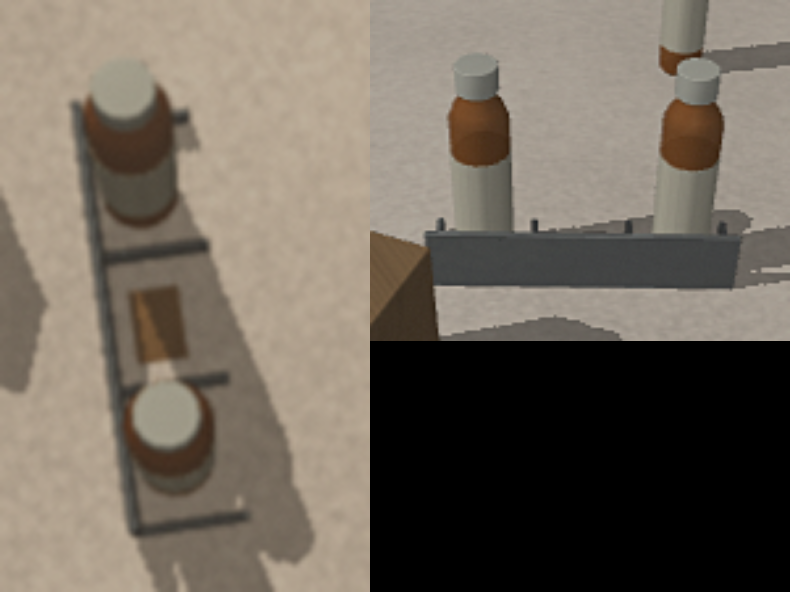

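```bash
python3 - <<'E'
from h import *
T=lambda u:(195+(u[0]+.5)/3.7-.5,115+(u[1]+.5)/3.7-.5)
P=np.array([onz("top",T(u),.016)[:2] for u in[(187,117),(207,246),(227,379),(246,517)]])
L=np.array([[120,-62],[40,-62],[-40,-62],[-120,-62]])/1e3
Lc,Pc=L.mean(0),P.mean(0);A=L-Lc;B=P-Pc
th=np.arctan2((A[:,0]*B[:,1]-A[:,1]*B[:,0]).sum(),(A*B).sum())
Q=np.array([[np.cos(th),-np.sin(th)],[np.sin(th),np.cos(th)]]);o=Pc-Q@Lc
print("yaw",np.degrees(th),"o",o,"res",((Q@L.T).T+o-P)*1e3)
print("card pix",onz("top",T((158.5,325)))[:2],"card model",Q@[0,-.025]+o)
g=Q@[0,-.023]+o; print("goal",g)
b=np.array([.4945,-.199]);print("bottle-local",Q.T@(b-o))
# bottle masks, both cameras: base & cap
for c in("top","side"):
    manip.snapshot(c)
    for d in manip.masks_of(c,"bottle")[:3]:
        ys,xs=np.nonzero(d["pixels"]); print(c,round(d["p"],2),xs.min(),xs.max(),ys.min(),ys.max(),np.round(d["position"],1))
E
```

```text
yaw 9.130445419411322 o [0.54378008 0.1543889 ] res [[ 1.17609062 -0.11577874]
 [ 0.37232291  0.30142926]
 [-0.51730946  0.34807568]
 [-1.03110407 -0.5337262 ]]
card pix [0.54852593 0.12702599] card model [0.54774715 0.12970565]
goal [0.54742979 0.13168031]
bottle-local [-0.1047324  -0.34109143]
top 0.6 378 429 208 239 [402.4 222.1]
side 0.76 290 310 79 148 [298.  111.4]
```

```bash
ls -la; python3 - <<'E'
from h import *
c=manip.get_calibration("wrist");print({k:np.round(v,3).tolist() for k,v in c.items()})
w=save("wrist","w0"); s=cv2.imread("pics/side0.png")[0:130,290:512]; t=cv2.imread("pics/top0.png")[250:,200:]
c=np.zeros((600,800,3),np.uint8); c[:300,:400]=cv2.resize(w[:,:,::-1],(400,300)); c[:234,400:]=cv2.resize(s,(400,234)); c[320:,:]=cv2.resize(t,(652,280)) if 0 else cv2.copyMakeBorder(cv2.resize(t,(652,280)),0,0,0,148,0)
cv2.imwrite("pics/v3.png",c)
E
```

```text
total 16
drwxr-xr-x  3 agent agent 4096 Dec  2 01:00 .
drwxr-xr-x 23 root  root  4096 Dec  2 01:00 ..
-rw-r--r--  1 agent agent  472 Dec  2 01:00 h.py
drwxr-xr-x  2 agent agent 4096 Dec  2 01:00 pics
{'fov_y': 65.706, 'cx': 256.808, 'cy': 183.08, 'tool_from_camera': [[0.002, -0.95, -0.313, 0.08], [1.0, 0.002, 0.001, -0.0], [-0.0, -0.313, 0.95, -0.172], [0.0, 0.0, 0.0, 1.0]]}
```

View pics/v3.png

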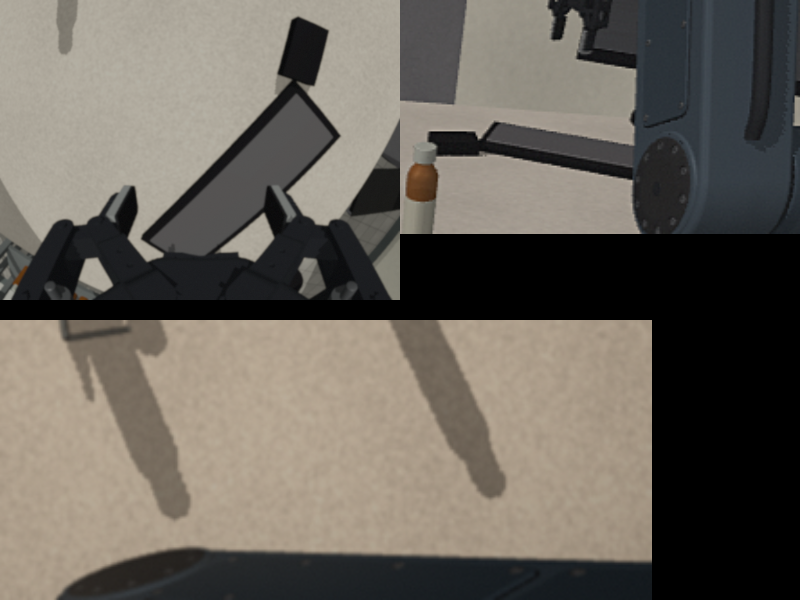

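{"method": "step_arm", "body": {
  "targets": "-13 -50 0 0; -26 -100 0 0; -39 -150 0 0; -52 -200 0 0; -65 -250 0 0; -78 -300 0 0; -86 -333 0 0; -86 -333 0 0"
}}

```text
t: 1.65
tcp_pos: [0.0487, -0.2947, 0.201]
tool_rot: [0.975, 0.221, 0.001, -0.002]
force: [0.0, -0.7, -0.3]
finger_gap: 1.003
gripper_force: 0.0
```

```bash
cat > st.py <<'E'
from h import *
s=manip.sense();print(s["t"],s["tcp_pos"].round(4) if hasattr(s["tcp_pos"],"round") else s["tcp_pos"],np.round(s["q"],3),np.round(s["force"],1),round(s["finger_gap"],2))
print(R.from_quat(s["tool_rot"]).as_matrix().round(3))
E
python3 st.py
```

```text
1.65 [ 0.0487 -0.2947  0.201 ] [-1.787e+00  7.400e-02  2.169e+00 -1.000e-03  9.040e-01 -6.610e-01] [ 0.  -0.7 -0.3] 1.0
[[ 0.902  0.431  0.   ]
 [ 0.431 -0.902  0.005]
 [ 0.002 -0.005 -1.   ]]
```

{"method": "step_arm", "body": {
  "targets": "50 25 -40 -8; 100 50 -80 -16; 140 70 -110 -24; 180 90 -150 -32; 220 110 -150 -40; 270 133 -150 -48; 314 155 -150 -56; 350 120 -150 -64; 390 80 -150 -72; 430 45 -150 -74; 470 10 -150 -74; 510 -30 -150 -74"
}}

```text
t: 2.85
tcp_pos: [0.4822, -0.0887, 0.3517]
tool_rot: [0.644, 0.765, 0.0, 0.001]
force: [0.3, -1.2, -0.3]
finger_gap: 0.997
gripper_force: 0.0
```

```bash
python3 st.py
```

```text
2.85 [ 0.4822 -0.0887  0.3517] [-0.41   0.185  1.543  0.     1.412 -0.582] [ 0.3 -1.2 -0.3] 1.0
[[-0.171  0.985  0.001]
 [ 0.985  0.171 -0.   ]
 [-0.001  0.001 -1.   ]]
```

{"method": "step_arm", "body": {
  "targets": "50 0 0 0; 100 0 0 0; 150 0 0 0; 200 -5 0 0; 250 -10 0 0; 300 -10 0 0; 350 -20 0 0; 400 -20 0 0; 450 -30 0 0; 500 -30 0 0; 550 -40 0 0; 590 -70 0 0"
}}

```text
t: 4.05
tcp_pos: [0.3136, 0.4802, 0.3511]
tool_rot: [0.644, 0.765, 0.001, 0.0]
force: [0.5, 0.7, 0.7]
finger_gap: 1.0
gripper_force: 0.0
```

{"method": "step_arm", "body": {
  "targets": "35 -35 0 0; 70 -70 0 0; 105 -105 0 0; 140 -140 0 0; 170 -180 0 0; 200 -220 0 0; 230 -260 0 0; 260 -300 0 0; 290 -340 0 0; 320 -380 0 0; 340 -420 0 0; 340 -470 0 0"
}}

```text
t: 5.25
tcp_pos: [-0.2097, 0.7337, 0.3495]
tool_rot: [0.644, 0.765, 0.0, -0.0]
force: [-0.9, -0.4, -0.1]
finger_gap: 1.0
gripper_force: 0.0
```

```bash
python3 st.py
```

```text
5.25 [-0.2097  0.7337  0.3495] [ 1.703  0.643  0.814 -0.     1.684  1.533] [-0.9 -0.4 -0.1] 1.0
[[-0.17   0.986  0.   ]
 [ 0.986  0.17   0.001]
 [ 0.001  0.    -1.   ]]
```

Now reach beyond the vertical-tool limit to see whether the arm leans.

{"method": "step_arm", "body": {
  "targets": "50 0 0 0; 100 0 0 0; 150 0 0 0; 200 0 0 0; 250 0 0 0; 280 0 0 0; 300 0 0 0; 300 0 0 0"
}}

```text
t: 6.05
tcp_pos: [-0.2262, 0.8889, 0.3054]
tool_rot: [0.644, 0.765, 0.012, -0.016]
force: [-0.1, 0.6, -0.2]
finger_gap: 1.003
gripper_force: 0.0
```

```bash
python3 st.py
```

```text
6.05 [-0.2262  0.8889  0.3054] [1.697 0.987 0.218 0.005 1.896 1.527] [-0.1  0.6 -0.2] 1.0
[[-0.171  0.985 -0.01 ]
 [ 0.985  0.171  0.039]
 [ 0.04  -0.003 -0.999]]
```

{"method": "step_arm", "body": {
  "targets": "100 0 -50 0; 200 0 -100 0; 300 0 -150 0; 300 0 -150 0; 300 0 -150 0; 300 0 -150 0"
}}

```text
t: 6.65
tcp_pos: [-0.2144, 0.895, 0.3276]
tool_rot: [0.644, 0.764, 0.023, -0.031]
force: [0.3, -0.5, -0.9]
finger_gap: 1.003
gripper_force: 0.0
```

```bash
python3 st.py
```

```text
6.65 [-0.2144  0.895   0.3276] [1.681 0.963 0.218 0.01  1.884 1.514] [ 0.3 -0.5 -0.9] 1.0
[[-0.17   0.985 -0.018]
 [ 0.983  0.171  0.074]
 [ 0.076 -0.005 -0.997]]
```

{"method": "step_arm", "body": {
  "targets": "50 0 0 0; 50 0 0 0; 50 0 0 0"
}}

```text
t: 6.95
tcp_pos: [-0.2149, 0.9095, 0.315]
tool_rot: [0.643, 0.764, 0.03, -0.042]
force: [-0.3, 0.5, -0.5]
finger_gap: 0.998
gripper_force: 0.0
```

{"method": "step_arm", "body": {
  "targets": "500 0 -500 0; 500 0 -500 0; 500 0 -500 0"
}}

```text
t: 7.25
tcp_pos: [-0.2057, 0.8952, 0.381]
tool_rot: [0.642, 0.763, 0.043, -0.057]
force: [0.1, -0.4, 0.0]
finger_gap: 1.0
gripper_force: 0.0
```

{"method": "step_arm", "body": {
  "targets": "0 0 -500 0; 0 0 -500 0; 0 0 -500 0"
}}

```text
t: 7.55
tcp_pos: [-0.1912, 0.833, 0.5004]
tool_rot: [0.642, 0.763, 0.048, -0.064]
force: [-0.6, 0.2, -0.4]
finger_gap: 1.002
gripper_force: 0.0
```

```bash
python3 st.py
```

```text
7.55 [-0.1912  0.833   0.5004] [1.657 0.762 0.218 0.025 2.003 1.498] [-0.6  0.2 -0.4] 1.0
[[-0.168  0.985 -0.036]
 [ 0.973  0.171  0.155]
 [ 0.159 -0.01  -0.987]]
```

{"method": "step_arm", "body": {
  "targets": "50 0 0 0;100 0 0 0;150 0 0 0;200 0 0 0;250 0 0 0;300 0 0 0;350 0 0 0;400 0 0 0"
}}

```text
t: 8.35
tcp_pos: [-0.1936, 0.8925, 0.4246]
tool_rot: [0.641, 0.762, 0.058, -0.077]
force: [0.6, 0.1, -0.3]
finger_gap: 0.998
gripper_force: 0.0
```

{"method": "step_arm", "body": {
  "targets": "200 0 -50 0;200 0 -50 0;200 0 -50 0;200 0 -50 0"
}}

```text
t: 8.75
tcp_pos: [-0.1915, 0.9083, 0.4224]
tool_rot: [0.64, 0.76, 0.07, -0.093]
force: [-0.1, 1.2, -0.4]
finger_gap: 0.995
gripper_force: 0.0
```

{"method": "step_arm", "body": {
  "targets": "50 0 -50 0;50 0 -50 0"
}}

```text
t: 8.95
tcp_pos: [-0.1884, 0.9023, 0.4595]
tool_rot: [0.638, 0.758, 0.082, -0.108]
force: [0.2, -0.7, 0.0]
finger_gap: 1.003
gripper_force: 0.0
```

{"method": "step_arm", "body": {
  "targets": "50 0 -50 0"
}}

```text
t: 9.05
tcp_pos: [-0.1864, 0.8979, 0.4799]
tool_rot: [0.637, 0.757, 0.088, -0.117]
force: [-0.9, 1.1, -0.5]
finger_gap: 1.002
gripper_force: 0.0
```

```bash
python3 st.py
```

```text
9.05 [-0.1864  0.8979  0.4799] [1.638 0.799 0.22  0.047 1.831 1.485] [-0.9  1.1 -0.5] 1.0
[[-0.161  0.985 -0.064]
 [ 0.943  0.173  0.283]
 [ 0.29  -0.015 -0.957]]
```

{"method": "step_arm", "body": {
  "targets": "50 0 -40 0;50 0 -40 0"
}}

```text
t: 9.25
tcp_pos: [-0.1837, 0.8944, 0.5123]
tool_rot: [0.635, 0.754, 0.103, -0.134]
force: [0.4, -0.6, 0.7]
finger_gap: 1.003
gripper_force: 0.0
```

{"method": "step_arm", "body": {
  "targets": "50 0 -30 0;50 0 -30 0"
}}

```text
t: 9.45
tcp_pos: [-0.1823, 0.8965, 0.5275]
tool_rot: [0.633, 0.752, 0.112, -0.146]
force: [0.7, -0.2, -0.1]
finger_gap: 1.001
gripper_force: 0.0
```

{"method": "step_arm", "body": {
  "targets": "50 0 -30 0;50 0 -30 0"
}}

```text
t: 9.65
tcp_pos: [-0.1808, 0.8969, 0.5458]
tool_rot: [0.631, 0.749, 0.123, -0.159]
force: [-0.9, -0.9, 1.1]
finger_gap: 0.997
gripper_force: 0.0
```

{"method": "step_arm", "body": {
  "targets": "50 0 -30 0;50 0 -30 0"
}}

```text
t: 9.85
tcp_pos: [-0.1791, 0.896, 0.5665]
tool_rot: [0.629, 0.746, 0.133, -0.173]
force: [-1.0, 0.8, -0.1]
finger_gap: 0.998
gripper_force: 0.0
```

{"method": "step_arm", "body": {
  "targets": "50 0 -30 0;50 0 -30 0"
}}

```text
t: 10.05
tcp_pos: [-0.1773, 0.8941, 0.5877]
tool_rot: [0.626, 0.743, 0.144, -0.186]
force: [0.2, -0.9, 1.1]
finger_gap: 0.996
gripper_force: 0.0
```

{"method": "step_arm", "body": {
  "targets": "50 0 -30 0;50 0 -30 0"
}}

```text
t: 10.25
tcp_pos: [-0.1754, 0.8914, 0.6091]
tool_rot: [0.623, 0.74, 0.155, -0.2]
force: [-0.0, -1.4, 1.1]
finger_gap: 0.997
gripper_force: 0.0
```

```bash
python3 st.py
```

```text
10.25 [-0.1754  0.8914  0.6091] [1.613 0.67  0.218 0.084 1.749 1.478] [-0.  -1.4  1.1] 1.0
[[-0.143  0.984 -0.102]
 [ 0.861  0.175  0.478]
 [ 0.488 -0.02  -0.873]]
```

{"method": "step_arm", "body": {
  "targets": "50 0 -30 0;50 0 -30 0"
}}

```text
t: 10.45
tcp_pos: [-0.1733, 0.8879, 0.6309]
tool_rot: [0.621, 0.736, 0.165, -0.213]
force: [1.0, 0.0, 1.0]
finger_gap: 1.004
gripper_force: 0.0
```

{"method": "step_arm", "body": {
  "targets": "50 0 -30 0;50 0 -30 0"
}}

```text
t: 10.65
tcp_pos: [-0.1711, 0.8834, 0.6531]
tool_rot: [0.618, 0.733, 0.176, -0.225]
force: [-0.4, -0.3, 1.3]
finger_gap: 0.997
gripper_force: 0.0
```

```bash
cat >> h.py <<'E'
def todo(pts):
    "mm shifts in tool axes from the present measured pose"
    s=manip.sense();M=R.from_quat(s["tool_rot"]).as_matrix()
    for p in pts: print(p,(M.T@(np.array(p)-s["tcp_pos"])*1e3).round(0))
E
python3 st.py; python3 - <<'E'
from h import *
todo([(-.1,.75,.5),(.3,.55,.4),(.5,.1,.4),(.48,-.25,.4),(.45,-.35,.3)])
E
```

```text
10.65 [-0.1711  0.8834  0.6531] [1.603 0.625 0.218 0.098 1.725 1.476] [-0.4 -0.3  1.3] 1.0
[[-0.135  0.984 -0.114]
 [ 0.826  0.176  0.536]
 [ 0.547 -0.021 -0.837]]
(-0.1, 0.75, 0.5) [-204.   50.   49.]
(0.3, 0.55, 0.4) [-478.  411.  -20.]
(0.5, 0.1, 0.4) [-877.  528. -284.]
(0.48, -0.25, 0.4) [-1163.   447.  -469.]
(0.45, -0.35, 0.3) [-1296.   402.  -436.]
```

{"method": "step_arm", "body": {
  "targets": "-45 10 10 0;-90 20 20 0;-135 30 30 0;-170 45 40 0;-204 65 45 0;-230 105 40 0;-258 140 30 0;-288 175 20 0;-318 210 10 0;-348 250 5 0;-378 285 0 0;-408 320 -5 0"
}}

```text
t: 11.85
tcp_pos: [0.2019, 0.5995, 0.4266]
tool_rot: [0.618, 0.733, 0.176, -0.224]
force: [0.4, 1.0, -0.3]
finger_gap: 0.999
gripper_force: 0.0
```

{"method": "step_arm", "body": {
  "targets": "-30 35 -5 0;-60 70 -10 0;-90 100 -20 0;-130 115 -40 0;-170 130 -65 0;-210 140 -90 0;-250 150 -115 0;-290 165 -145 0;-330 175 -170 0;-370 190 -195 0;-410 200 -220 0;-450 210 -250 0"
}}

```text
t: 13.05
tcp_pos: [0.497, 0.1295, 0.3866]
tool_rot: [0.618, 0.733, 0.174, -0.223]
force: [0.5, -1.1, 1.0]
finger_gap: 1.002
gripper_force: 0.0
```

```bash
python3 st.py; python3 - <<'E'
from h import *
todo([(.48,-.25,.4),(.44,-.35,.3),(.46,-.30,.15)])
E
```

```text
13.05 [0.497  0.1295 0.3866] [-0.291  0.27   1.474  0.5    1.681 -0.477] [ 0.5 -1.1  1. ] 1.0
[[-0.137  0.984 -0.111]
 [ 0.829  0.175  0.531]
 [ 0.542 -0.019 -0.84 ]]
(0.48, -0.25, 0.4) [-305.  -83. -211.]
(0.44, -0.35, 0.3) [-437. -138. -175.]
(0.46, -0.3, 0.15) [-479. -107.  -25.]
```

{"method": "step_arm", "body": {
  "gripper": 0.65,
  "targets": "-38 -11 -26 0;-76 -22 -52 0;-114 -33 -78 0;-152 -44 -104 0;-190 -55 -130 0;-228 -66 -156 0;-266 -75 -182 0;-305 -85 -211 0;-340 -100 -205 0;-380 -115 -195 0;-410 -125 -185 0;-437 -138 -175 0"
}}

```text
t: 14.25
tcp_pos: [0.4391, -0.35, 0.2976]
tool_rot: [0.619, 0.733, 0.174, -0.222]
force: [0.4, -0.2, 0.3]
finger_gap: 0.353
gripper_force: 0.0
```

```bash
python3 st.py; python3 - <<'E'
from h import *
todo([(.45,-.33,.1),(.46,-.29,.03)])
w=save("wrist","w1"); s=save("side","s1"); t=save("top","t1")
cv2.imwrite("pics/v4.png",np.hstack([cv2.resize(w,(400,300)),cv2.resize(s,(400,300))])[:,:,::-1])
for c in("top","side"):
    for d in manip.mark_of(c,"bottle")[:2]: print(c,round(d["p"],2),onz(c,d["position"])[:2])
    for d in manip.masks_of(c,"bottle")[:3]:
        ys,xs=np.nonzero(d["pixels"]); print(c,round(d["p"],2),xs.min(),xs.max(),ys.min(),ys.max())
E
```

```text
14.25 [ 0.4391 -0.35    0.2976] [-0.991  0.605  1.154  0.211  1.915 -1.143] [ 0.4 -0.2  0.3] 0.35
[[-0.136  0.984 -0.111]
 [ 0.83   0.175  0.529]
 [ 0.541 -0.02  -0.841]]
(0.45, -0.33, 0.1) [-92.  18. 176.]
(0.46, -0.29, 0.03) [-98.  37. 254.]
top 0.94 [ 0.49015088 -0.19509222]
top 0.69 378 430 207 240
side 0.57 [ 0.50415353 -0.21756347]
side 0.56 290 310 79 147
```

View pics/v4.png

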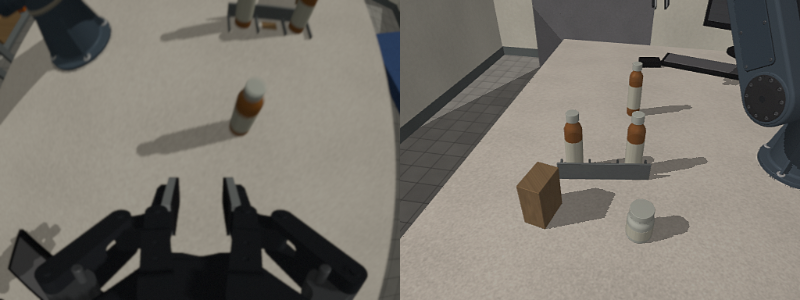

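```bash
cat >> h.py <<'E'
def proj(cam,P):
    c=manip.get_calibration(cam)
    f=192/np.tan(np.radians(c["fov_y"]/2))
    if cam=="wrist":
        s=manip.sense();E=np.eye(4);E[:3,:3]=R.from_quat(s["tool_rot"]).as_matrix();E[:3,3]=s["tcp_pos"];E=E@np.array(c["tool_from_camera"])
    else: E=np.array(c["extrinsics"])
    p=(np.asarray(P)-E[:3,3])@E[:3,:3]
    if cam!="wrist": return p[:,:2]/p[:,2:]*f+[c["cx"],c["cy"]]
    h=np.hypot(p[:,0],p[:,1]); r=f*np.arctan2(h,p[:,2])
    return p[:,:2]/h[:,None]*r[:,None]+[c["cx"],c["cy"]]
a=np.linspace(0,2*np.pi,24)
CYL=np.array([[.023*np.cos(t),.023*np.sin(t),z] for z in np.linspace(0,.145,8) for t in a]+[[.014*np.cos(t),.014*np.sin(t),z] for z in(.17,.19) for t in a])
def fit(cam,mask,x0):
    "bottle xy from the silhouette: best IoU of the projected hull"
    from scipy.optimize import minimize
    def cost(x):
        h=cv2.convexHull(np.round(proj(cam,CYL+[x[0],x[1],0])*16).astype(np.int32))
        im=np.zeros(mask.shape,np.uint8); cv2.fillConvexPoly(im,h,1,cv2.LINE_8,4)
        return -(im.astype(bool)&mask).sum()/(im.astype(bool)|mask).sum()
    r=minimize(cost,x0,method="Nelder-Mead",options=dict(initial_simplex=np.array(x0)+[[0,0],[.01,0],[0,.01]],xatol=2e-4,fatol=1e-4))
    return r.x,-r.fun
def bottle(cam,x0):
    manip.snapshot(cam); best=None
    for d in manip.masks_of(cam,"bottle"):
        v=fit(cam,d["pixels"],x0)
        if best is None or v[1]>best[1]: best=v
    return best
O=np.array([.5438,.1544]);TH=np.radians(9.13);Q=np.array([[np.cos(TH),-np.sin(TH)],[np.sin(TH),np.cos(TH)]])
loc=lambda p:((Q.T@(np.array(p)[:2]-O))*1e3).round(1)
E
python3 - <<'E'
from h import *
for c in("wrist","top","side"): 
    v=bottle(c,[.493,-.2]); print(c,v,v and loc(v[0]))
for q in("card","rack"):
    for d in manip.mark_of("wrist",q)[:1]:
        from scipy.optimize import minimize
        r=minimize(lambda x:((proj("wrist",[[x[0],x[1],0]])[0]-d["position"])**2).sum(),[.54,.14],method="Nelder-Mead");print(q,d["p"],r.x)
E
```

```text
wrist (array([ 0.49318741, -0.197466  ]), np.float64(0.9680896938335489)) [-105.8 -339.4]
top None None
side (array([ 0.49502637, -0.20388428]), np.float64(0.8761506276150628)) [-105. -346.]
card 0.69 [0.53697392 0.1196811 ]
rack 0.82 [0.53800365 0.14274999]
```

```bash
python3 - <<'E'
from h import *
todo([(.509,-.297,.1),(.509,-.297,.011)])
E
```

```text
(0.509, -0.297, 0.1) [-76.  82. 186.]
(0.509, -0.297, 0.011) [-124.   84.  260.]
```

{"method": "step_arm", "body": {
  "targets": "-16 18 40 0;-32 36 80 0;-48 54 120 0;-64 72 160 0;-76 82 186 0;-98 83 220 0;-110 84 240 0;-118 84 251 0;-124 84 260 0;-124 84 260 0"
}}

```text
t: 16.0
tcp_pos: [0.5085, -0.2973, 0.0105]
tool_rot: [0.618, 0.733, 0.174, -0.224]
force: [0.2, 0.6, 0.4]
finger_gap: 0.348
gripper_force: 0.0
```

```bash
python3 st.py; python3 - <<'E'
from h import *
b=bottle("wrist",[.493,-.198]);print(b,loc(b[0]))
s=manip.sense();print("tcp loc",loc(s["tcp_pos"]))
manip.snapshot("wrist")
w=save("wrist","w2"); s=save("side","s2")
cv2.imwrite("pics/v5.png",np.hstack([cv2.resize(w,(400,300)),cv2.resize(s[0:190,210:463],(400,300))])[:,:,::-1])
E
```

```text
16.0 [ 0.5085 -0.2973  0.0105] [-0.867  0.947  1.297  0.264  1.422 -1.146] [0.2 0.6 0.4] 0.35
[[-0.135  0.984 -0.114]
 [ 0.828  0.175  0.532]
 [ 0.544 -0.022 -0.839]]
(array([ 0.49373328, -0.19735968]), np.float64(0.9832036556749414)) [-105.2 -339.4]
tcp loc [-105.9 -441.2]
```

View pics/v5.png

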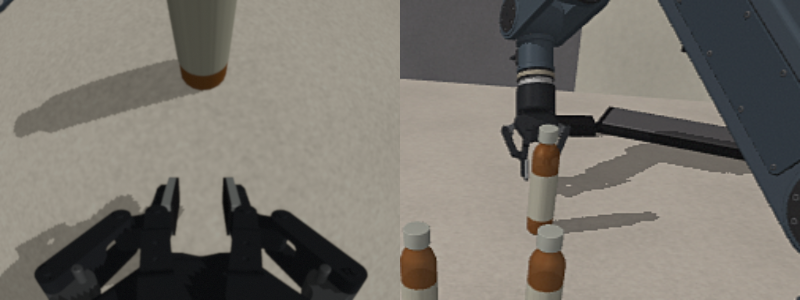

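{"method": "step_arm", "body": {
  "targets": "10 0 6 0;20 0 13 0;30 0 19 0;40 0 26 0;48 0 31 0;52 0 34 0;54 0 35 0;56 0 36 0;58 0 38 0;60 0 39 0;62 0 40 0;64 0 42 0"
}}

```text
t: 17.45
tcp_pos: [0.4954, -0.2221, 0.0107]
tool_rot: [0.618, 0.733, 0.174, -0.224]
force: [-0.9, 0.3, -0.5]
finger_gap: 0.355
gripper_force: 0.0
```

```bash
cat > m.py <<'E'
from h import *
import sys
s=manip.sense();t=s["tcp_pos"];M=R.from_quat(s["tool_rot"]).as_matrix()
b=bottle("wrist",t[:2]+.028*np.array([-.161,.987]))
print("t",s["t"],"tcp",loc(t),"z",round(t[2]*1e3,1),"F",np.round(s["force"],1),"bottle",b and (loc(b[0]),round(b[1],3)))
E
python3 m.py
```

```text
t 17.45 tcp [-107.5 -364. ] z 10.7 F [-0.9  0.3 -0.5] bottle (array([-105.7, -339.7]), np.float64(0.968))
```

{"method": "step_arm", "body": {
  "targets": "2.5 0 1.6 0;5 0 3.2 0;7.5 0 4.9 0;10 0 6.5 0;13 1 8.5 0;16.5 3 10.7 0;20 5 13 0;24 7 15.5 0;28 9 18 0;32 11 20.5 0;36 13 23 0;40 15 25.5 0"
}}

```text
t: 18.75
tcp_pos: [0.5019, -0.1722, 0.0106]
tool_rot: [0.618, 0.733, 0.174, -0.224]
force: [-0.0, -2.8, 0.5]
finger_gap: 0.351
gripper_force: 1.2
```

```bash
python3 m.py
```

```text
t 18.75 tcp [ -93.2 -315.8] z 10.6 F [-0.  -2.8  0.5] bottle (array([ -93.2, -306.5]), np.float64(0.949))
```

```bash
python3 - <<'E'
from h import *
w=save("wrist","w3"); s=save("side","s3"); t=save("top","t3")
c=np.zeros((600,800,3),np.uint8);c[:300,:400]=cv2.resize(w,(400,300));c[:300,400:]=cv2.resize(s[50:170,240:400],(400,300),interpolation=2);c[300:,:400]=cv2.resize(t[150:270,320:480],(400,300),interpolation=2);c[300:,400:]=cv2.resize(w[100:292,128:384],(400,300),interpolation=2)
cv2.imwrite("pics/v6.png",c[:,:,::-1])
for c in("side","top"):
    v=bottle(c,[.51,-.15]);print(c,v and (loc(v[0]),v[1]))
E
```

```text
side (array([ -91.9, -313.1]), np.float64(0.8239549839228296))
top (array([ -90.9, -305.7]), np.float64(0.7431693989071039))
```

View pics/v6.png

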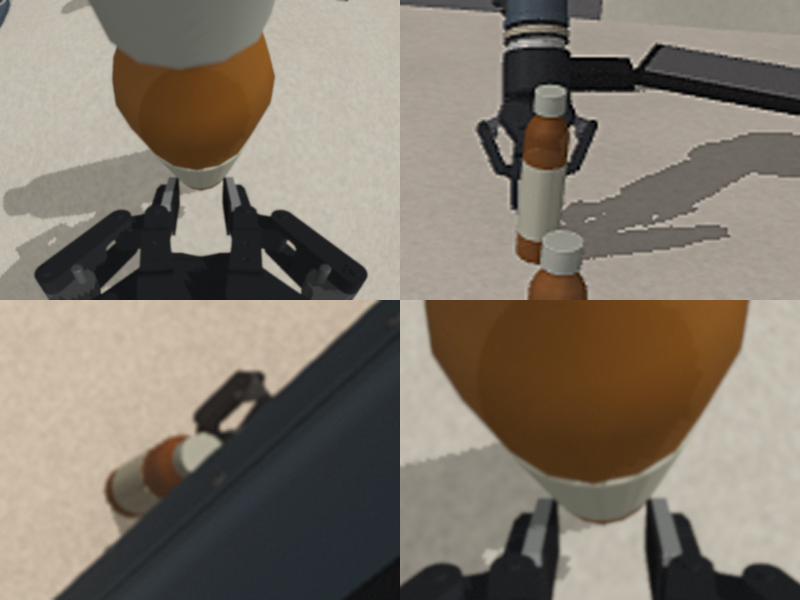

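```bash
python3 - <<'E'
from h import *
from scipy.optimize import minimize
for z in(0,.005):
    r=minimize(lambda x:((proj("wrist",[[x[0],x[1],z]])[0]-[256,241])**2).sum(),[.5,-.15],method="Nelder-Mead");print(loc(r.x))
s=manip.sense();M=R.from_quat(s["tool_rot"]).as_matrix()
for n,p in dict(TCP=[0,0,0],padfrontL=[.011,-.015,-.004],padfrontR=[.011,.015,-.004]).items():
    P=s["tcp_pos"]+M@p; print(n,loc(P),P[2],proj("wrist",[P]))
d=manip.masks_of("wrist","bottle")
for k in d:
    ys,xs=np.nonzero(k["pixels"]);print(k["p"],xs.min(),xs.max(),ys.min(),ys.max())
E
```

```text
[ -94.4 -330.1]
[ -94.2 -330.4]
TCP [ -93.4 -316. ] 0.010603212256286687 [[257.49204386 218.04443543]]
padfrontL [-108.3 -309.2] 0.020268503891616677 [[233.09006173 204.42528665]]
padfrontR [ -78.4 -308.7] 0.019610470816559894 [[281.99726768 204.52001027]]
0.66 111 352 0 243
```

{"method": "step_arm", "body": {
  "targets": "4 2 2.5 0;8 4.3 5 0;12 6.5 7.6 0;16 8.7 10.1 0;20 11 12.7 0;24 13 15.2 0;28 15.4 17.8 0;32 17.5 20.4 0;36 19.7 22.9 0;40 22 25.4 0;44 24 28 0;48 26.3 30.5 0"
}}

```text
t: 20.45
tcp_pos: [0.5177, -0.1116, 0.0105]
tool_rot: [0.618, 0.733, 0.174, -0.224]
force: [-1.1, -2.8, 0.3]
finger_gap: 0.349
gripper_force: 1.3
```

```bash
python3 m.py
```

```text
t 20.45 tcp [ -67.9 -258.5] z 10.5 F [-1.1 -2.8  0.3] bottle (array([ -67.9, -249.6]), np.float64(0.952))
```

Tracks well. Continue diagonally; 68 mm lateral, 155 mm forward remain.

{"method": "step_arm", "body": {
  "targets": "4 2.2 2.5 0;8 4.4 5 0;12 6.6 7.6 0;16 8.8 10.1 0;20 11 12.7 0;24 13.2 15.2 0;28 15.4 17.8 0;32 17.6 20.4 0;36 19.8 22.9 0;40 22 25.4 0;44 24.2 28 0;48 26.4 30.5 0"
}}

```text
t: 21.75
tcp_pos: [0.5338, -0.051, 0.0104]
tool_rot: [0.618, 0.733, 0.174, -0.224]
force: [-0.4, -2.3, 1.0]
finger_gap: 0.352
gripper_force: 1.5
```

{"method": "step_arm", "body": {
  "targets": "4 2.2 2.5 0;8 4.4 5 0;12 6.6 7.6 0;16 8.8 10.1 0;20 11 12.7 0;24 13.2 15.2 0;28 15.4 17.8 0;32 17.6 20.4 0;36 19.8 22.9 0;40 22 25.4 0"
}}

```text
t: 22.75
tcp_pos: [0.5471, -0.0005, 0.0103]
tool_rot: [0.618, 0.733, 0.174, -0.224]
force: [-0.5, -2.1, 1.7]
finger_gap: 0.349
gripper_force: 1.5
```

```bash
python3 m.py; python3 - <<'E'
from h import *
from scipy.optimize import minimize
w=save("wrist","w4");cv2.imwrite("pics/v7.png",cv2.resize(w,(800,600),interpolation=2)[:,:,::-1])
for d in manip.mark_of("wrist","card")[:1]+manip.mark_of("wrist","rack")[:1]:
        r=minimize(lambda x:((proj("wrist",[[x[0],x[1],0]])[0]-d["position"])**2).sum(),[.54,.14],method="Nelder-Mead");print(d["p"],r.x,loc(r.x))
E
```

```text
t 22.75 tcp [ -21.3 -153.4] z 10.3 F [-0.5 -2.1  1.7] bottle (array([ -21.3, -144.7]), np.float64(0.952))
0.67 [0.54674886 0.00864603] [ -20.2 -144.4]
```

View pics/v7.png

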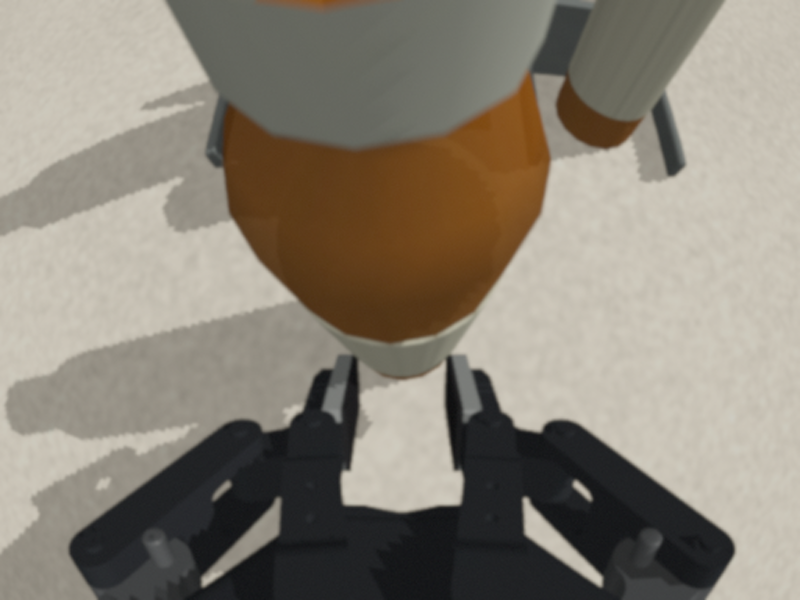

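```bash
python3 - <<'E'
from h import *
from scipy.optimize import minimize
for px in((137.6,100.5),(433.3,108.8)):
    r=minimize(lambda x:((proj("wrist",[[x[0],x[1],.012]])[0]-px)**2).sum(),[.54,.1],method="Nelder-Mead");print(loc(r.x))
E
```

```text
[-115.8  -65.9]
[118.9 -67. ]
```

{"method": "step_arm", "body": {
  "targets": "4 2.2 2.5 0;8 4.4 5 0;12 6.6 7.6 0;16 8.8 10.1 0;20 11 12.7 0;24 13.2 15.2 0;28 15.4 17.8 0;32 17.6 20.4 0;36 19.8 22.9 0;40 22 25.4 0;44 22.5 28 0;48 22.5 30.6 0"
}}

```text
t: 24.2
tcp_pos: [0.5598, 0.0593, 0.0103]
tool_rot: [0.618, 0.733, 0.174, -0.223]
force: [-0.2, -2.5, 1.0]
finger_gap: 0.346
gripper_force: 1.4
```

```bash
python3 m.py
```

```text
t 24.2 tcp [  0.7 -96.4] z 10.3 F [-0.2 -2.5  1. ] bottle (array([  0.2, -87.2]), np.float64(0.95))
```

{"method": "step_arm", "body": {
  "targets": "3.5 0 2.3 0;7 0 4.5 0;10.5 0 6.8 0;14 0 9.1 0;17.5 0 11.3 0;21 0 13.6 0;24.5 0 15.9 0;28 0 18.2 0;31.5 0 20.4 0;35 0 22.7 0;38 0 24.6 0;40 0 25.9 0"
}}

```text
t: 25.5
tcp_pos: [0.5507, 0.1064, 0.0102]
tool_rot: [0.618, 0.733, 0.174, -0.224]
force: [0.5, -2.7, 0.7]
finger_gap: 0.349
gripper_force: 1.4
```

```bash
python3 m.py; python3 - <<'E'
from h import *
s=save("side","s8");t=save("top","t8");w=save("wrist","w8")
c=np.zeros((600,800,3),np.uint8);c[:300,:400]=cv2.resize(w,(400,300));c[:300,400:]=cv2.resize(s[120:264,170:362],(400,300),interpolation=2);c[300:,:400]=cv2.resize(t[115:265,180:380],(400,300),interpolation=2)
cv2.imwrite("pics/v8.png",c[:,:,::-1])
E
```

```text
t 25.5 tcp [ -0.8 -48.5] z 10.2 F [ 0.5 -2.7  0.7] bottle (array([ -0.8, -39.9]), np.float64(0.948))
```

View pics/v8.png

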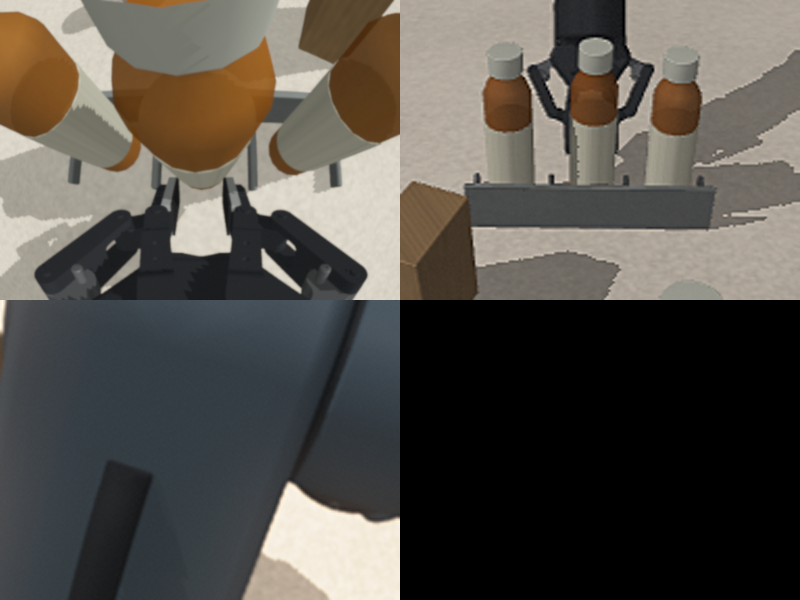

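{"method": "step_arm", "body": {
  "targets": "1.3 0 0.8 0;2.6 0 1.7 0;3.9 0 2.5 0;5.2 0 3.4 0;6.5 0 4.2 0;7.5 0 4.9 0;8.5 0 5.5 0;9.3 0 6 0"
}}

```text
t: 26.55
tcp_pos: [0.5489, 0.117, 0.0102]
tool_rot: [0.618, 0.733, 0.174, -0.224]
force: [-0.3, -2.0, 1.1]
finger_gap: 0.35
gripper_force: 1.4
```

{"method": "step_arm", "body": {
  "targets": "0.8 0 0.5 0;1.6 0 1 0;2.4 0 1.5 0;2.4 0 1.5 0"
}}

```text
t: 26.95
tcp_pos: [0.5483, 0.1199, 0.0103]
tool_rot: [0.618, 0.733, 0.174, -0.224]
force: [-0.2, -2.5, 2.0]
finger_gap: 0.35
gripper_force: 1.3
```

```bash
python3 m.py
```

```text
t 26.95 tcp [ -1.  -34.8] z 10.3 F [-0.2 -2.5  2. ] bottle (array([ -1.1, -26.2]), np.float64(0.947))
```

Still no rail contact; nudge in ~1 mm steps watching the force.

{"method": "step_arm", "body": {
  "targets": "0.6 0 0.4 0;1.2 0 0.8 0;1.2 0 0.8 0"
}}

```text
t: 27.35
tcp_pos: [0.5481, 0.1211, 0.0102]
tool_rot: [0.618, 0.733, 0.174, -0.224]
force: [-0.1, -2.3, 1.5]
finger_gap: 0.348
gripper_force: 1.4
```

{"method": "step_arm", "body": {
  "targets": "0.6 0 0.4 0;1.2 0 0.8 0;1.2 0 0.8 0"
}}

```text
t: 27.65
tcp_pos: [0.5483, 0.1215, 0.0101]
tool_rot: [0.618, 0.734, 0.173, -0.223]
force: [0.1, -6.4, 2.3]
finger_gap: 0.353
gripper_force: 2.9
```

{"method": "step_arm", "body": {
  "targets": "-1 0 -0.6 0;-3 0 -2 0;-7 0 -4.5 0;-15 0 -10 0;-28 0 -18 0;-45 0 -29 0;-65 0 -42 0;-88 0 -57 0;-110 0 -71 0;-130 0 -84 0;-130 0 -84 0"
}}

```text
t: 28.75
tcp_pos: [0.5773, -0.0355, 0.0098]
tool_rot: [0.62, 0.732, 0.174, -0.221]
force: [0.0, 0.3, 0.7]
finger_gap: 0.345
gripper_force: 0.0
```

```bash
python3 m.py; python3 - <<'E'
from h import *
b=bottle("wrist",[.5474,.132]);print(loc(b[0]),b[1])
for d in manip.masks_of("wrist","bottle"):
    v=fit("wrist",d["pixels"],[.5474,.132]) ;print(d["position"],loc(v[0]),round(v[1],3))
s=save("side","s9");w=save("wrist","w9")
c=np.zeros((600,800,3),np.uint8);c[:300,:400]=cv2.resize(s[120:264,170:362],(400,300),interpolation=2);c[:,400:]=cv2.resize(w[0:220,180:327],(400,600));c[300:,:400]=cv2.resize(w,(400,300))
cv2.imwrite("pics/v9.png",c[:,:,::-1])
E
```

```text
t 28.75 tcp [   3.  -192.8] z 9.8 F [0.  0.3 0.7] bottle (array([ -3.5, -18.3]), np.float64(0.989))
[ -2.1 -21.4] 0.9698548567175288
[259.9, 17.6] [ -2.2 -21.4] 0.971
```

View pics/v9.png

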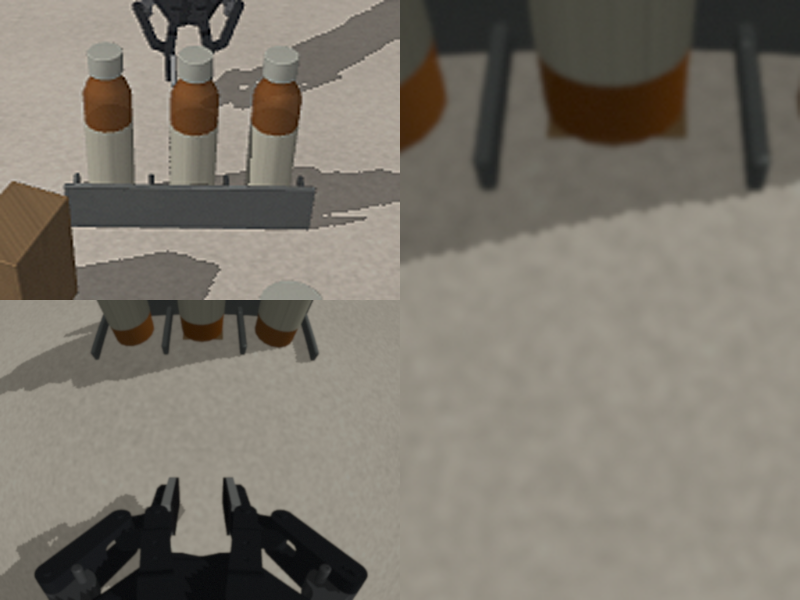

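```bash
python3 -c "
from station import manip
print(manip.sign_off())"
```

```text
the job is handed in; nothing more can be done
None
```

The bottle stands upright in the empty middle bay, pushed until the force jumped at the back rail. It was only slid low with the fingertips, the other things were left alone, and the job was handed in at about 29 s.

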